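# Turn the washboard ribs up

## Task

The blue hand washboard is lying ribs down on the slatted wash stand, with one long edge sticking out over the side. Turn it over so that its white ribs face up, easing it down gently rather than letting it slap onto the slats, and leave it lying flat and wholly on the stand, its long edges square across the slats as they are now. Leave the pail, soap box, mug, brush and soap bar where they are.

Things in the scene. Friction and masses are not known exactly. Their poses are not given: they have to be found in the camera images.
- washboard: loose blue plastic washboard, 200 (x) x 130 (y) x 14 mm (z), 0.26 to 0.47 kg, square edges. One face smooth with two black rubber strips, the other white ribs flush with a blue rim. 22 x 70 mm hand slot through it, centred 73 mm along +x. Origin: centre of the ribbed face; z points out through the smooth back: up at the start, down when done. Its long edges run along x
- board_lip (a point): middle of the overhanging long edge, on the ribbed face (board's own 0, -65, 0 mm); moves with the board. At the start it sticks about 35 to 50 mm out past the stand's -y side, with 45 mm of free air between the board's underside and the bench
- board_far_edge (a point): middle of the other long edge, on the ribbed face (board's own 0, 65, 0 mm), on which the board can be rolled over; moves with the board
- stand: slatted hardwood wash stand fixed to the bench, 240 (its x) x 270 (its y) x 45 mm high. Six slats 30 mm wide run along y with 12 mm gaps, flat on top with no rim, on two bearers. Origin: centre of its foot on the bench; slat tops at z = 45 mm
- pail: turquoise pail, 224 mm across the rim, 200 mm high, origin at the centre of its foot; leave alone
- soapbox: white flip-top soap box, 80 x 120 x 45 mm, yellow lid hinged at its +x rim and standing more or less open, origin at the centre of its foot; leave alone
- mug: steel mug, 84 mm across, 85 mm high, handle at its +y, origin at the centre of its foot; leave alone
- brush: stiff white scrubbing brush lying bristles down, 150 x 56 x 74 mm, origin at the centre of its underside; leave alone
- soapbar: green bar of laundry soap, 55 x 130 x 40 mm, origin at the centre of its underside; leave alone
Not all that is in view belongs to the job. Of the things like the washboard, leave any that is grey or yellow; of the rest the larger one is meant.

How it is judged:
At the end, for the whole second after the job is handed in: The washboard lies at rest, ribs up, flat on the slats (within 0.05 rad, ribbed face 56 to 62 mm above the bench), its centre within 32 mm along x and 75 mm along y of the stand's centre in the stand's frame, and its long side within 0.25 rad of the stand's x axis (angle between washboard's own z axis and vertical above 3.09 rad and z of washboard in the frame of stand between 0.056 and 0.062 m and x of washboard in the frame of stand between -0.032 and 0.032 m and y of washboard in the frame of stand between -0.075 and 0.075 m and angle between the x axis of washboard and the x axis of stand, either way round below 0.25 rad and linear speed of washboard below 0.01 m/s); the robot touches nothing.
It fails at once if the washboard falls or slaps down (turns faster than 9 rad/s) (angular speed of washboard above 9 rad/s).
It fails at once if the pail, soap box, mug, brush or soap bar is shifted by more than 25 mm (distance of any of pail, soapbox, mug, brush, soapbar from where it was at the start of the episode above 0.025 m).
It also fails if it takes over 48 s, if anything falls off the work surface, if the arm or the gripper's body presses on something with over 40 N, if the wrist force passes 120 N, or if a joint passes its speed limit or range.

## Robot

A 7-joint arm with a two-finger parallel gripper is mounted at the origin on the work surface. World frame = base frame: x ahead of the robot, y to its left, z up, the work surface at z = 0. Lengths are in m, angles in rad, forces in N, time in s.
With the tool pointing down it reaches from about 0.4 to 0.925 m from the base axis. Payload 5.6 kg.
Tool frame: the origin (TCP) lies between the finger pads; the fingertips stand 25 mm ahead of it and the grasp point (between the pads) lies 6 mm ahead of it; z points along the fingers, y is the line along which they close (so a half turn about z gives the same grasp; the last joint's range is limited). The gripper opens to 85 mm and grips with 20 to 120 N. Pads are 22 mm wide; open, the fingers measure 114 mm over their backs; the gripper's body (76 mm by 85 mm) begins 54 mm behind the grasp point. The pads swing forward as they close: fully open they stand 13 mm farther back than shut.
Start: joints at [1.231, 0.468, -0.012, 1.603, 0.006, 1.071, -0.056], TCP at [0.19, -0.622, 0.256] pointing down, gripper open.
Joint ranges: [-2.53, 2.53], [-0.31, 2.02], [-1.57, 1.55], [0.28, 2.44], [-1.29, 4.43], [0.15, 1.84], [-2.92, 2.92]. Speed limits (rad/s): [2.57, 2.57, 3.14, 3.14, 3.14, 3.14, 3.14].

## Interface

Orientations are given as a 3x3 rotation matrix whose columns are the frame's x, y, z axes.
In Python, from bench import read_state, cams, bot gives the robot as it stands. The module is installed in compiled form; this text tells all that it offers.
- The arm moves only by the shell command python3 -m jog 'ROWS' [OPENING] [FORCE]. ROWS is JSON, a list of rows, each a list of 2 entries, a list of its own where there are three numbers: the shift along the tool's x, y, z scaled (see below), then the turn, a rotation vector about the tool's x, y, z scaled (see below). A call has 1 to 20 rows; each row is the pose to reach, as a shift and turn from the pose commanded when the call began, along the tool's axes at that moment; what a row does not reach only later rows make up. The controller multiplies each number of a shift by 0.25 m and each number of a turn by 120 degrees. A row lasts 1/10 s, in which the tool goes at most 50 mm and 8.59 degrees, less where a joint would pass 70% of its speed; a pose out of reach is approached as far as the arm can. A call with a number of a shift or a turn outside -1 to 1 is refused whole. A call with a gripper value outside its range is refused whole. OPENING is the finger opening in mm, from 0 to 85.4, set as the call begins (- or left out, the last holds). The fingers move at their own pace and stop on an object; FORCE is the grip in N (left out, the last holds). Time passes only in rows, so rows that repeat a pose let the fingers close. It gives the time, the measured TCP pose, the force, the opening and the grip force at its end, in the units of the state.
- read_state(): the state, without advancing time (a new reading comes with each control period).
- cams.get_image(name): name is "scene" or "top" or "wrist"; returns the picture (384x512x3 uint8, blue, green, red); there is no depth.
- cams.camera_info(name): a dict with "fx", "fy", "cx", "cy" (pixels), "world_to_cam" (4x4, takes a point from world to camera coordinates). Camera axes: x right, y down, z forward; pixel columns grow to the right and rows downward; lengths in m; the calibration is good to about 2 mm. The wrist camera is an equidistant fisheye: a pixel r from the principal point sees the ray r / f radians off the axis. A picture is of the moment at which its call begins: read the wrist's pose just before it. camera_info takes no time and is no camera call; for the wrist camera it gives the pose at the moment of the call.
- bot.close_job(): hands the job in; it is judged then, once.
The state is a dict: "clock": time; "qpos": joint angles; "joint_velocities": joint speeds; "joint_efforts": joint torques, N m; "tool_pos": TCP position; "ee_rot": TCP orientation; "wrist_force": force on the tool from outside, world axes, zero at the start; "moment": the same for the moment, N m; "width": finger opening in m; "finger_force": force on a finger pad.
Only numpy, scipy, OpenCV 4.12 (cv2) and the standard library are available. Lean on these libraries where they do the work, as an engineer would, in place of code of your own. Each camera call takes 0.05 s, during which the arm holds its last target. There are 200 camera calls.

## Working session

There is one attempt and no reset: what is moved stays moved. The work goes in short steps, Python scripts to look and compute and a shell command to move; the robot and the scene stay as the last step left them, time stands still between calls to the robot, and variables do not carry over. Pictures are saved under pics/ and viewed, at most 12 in all, crops included, and the job is handed in when it is done.

```bash
mkdir -p pics; python3 - <<'E'
from bench import read_state,cams
import cv2,numpy as np
s=read_state();print(s['clock'],s['tool_pos'],np.round(s['ee_rot'],3).tolist(),s['width'])
for n in ['scene','top']:
    cv2.imwrite(f'pics/{n}0.png',cams.get_image(n)); c=cams.camera_info(n);print(n,c['fx'],c['cx'],c['cy'],np.round(c['world_to_cam'],3).tolist())
E
```

```text
0.0 [ 0.18986868 -0.62109074  0.25529315] [[0.956, 0.292, -0.001], [0.292, -0.956, 0.002], [-0.0, -0.002, -1.0]] 0.08552874395627388
scene 430.5430306499374 258.0422555226728 191.04633402993312 [[-0.618, 0.786, 0.003, 0.291], [0.646, 0.51, -0.568, -0.297], [-0.448, -0.349, -0.823, 1.803], [0.0, 0.0, 0.0, 1.0]]
top 480.02476597516716 258.02513953844226 188.55826363173176 [[-0.028, -1.0, -0.007, 0.05], [-0.992, 0.029, -0.125, 0.523], [0.126, 0.003, -0.992, 1.554], [0.0, 0.0, 0.0, 1.0]]
```

View pics/scene0.png

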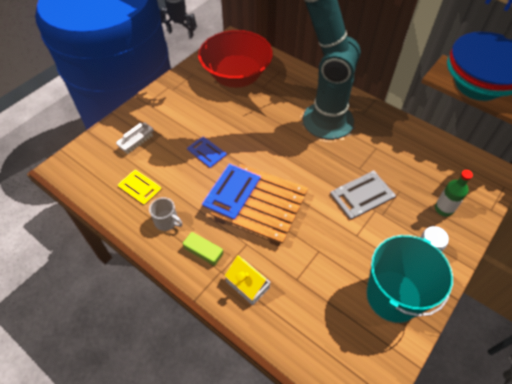

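View pics/top0.png

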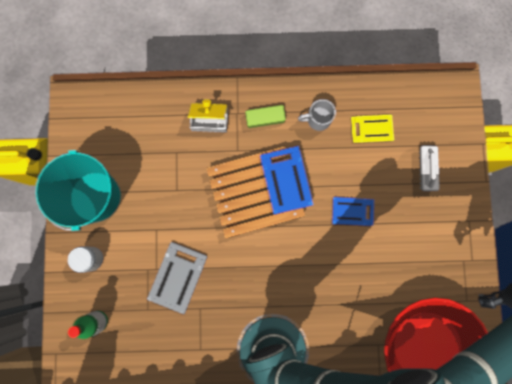

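The scene view shows the blue board at about (233,192) on the stand, and the top view shows it at (287,181). Its overhang faces image right (−y). A smaller blue decoy sits at (353,211) in the top view. The soap bar, box and mug lie beyond in +x. Next I'll measure corners by segmentation in both views.

```bash
cat > h.py <<'E'
import cv2,numpy as np
from bench import read_state,cams
def P(n):
    c=cams.camera_info(n);return np.array([[c['fx'],0,c['cx']],[0,c['fy'],c['cy']],[0,0,1]])@np.array(c['world_to_cam'])[:3]
def plane(n,uv,z):
    p=P(n);H=p[:,[0,1,3]].copy();H[:,2]+=p[:,2]*z
    q=np.linalg.solve(H,np.c_[uv,np.ones(len(uv))].T);return (q[:2]/q[2]).T
def quad(im,seed,lo,hi):
    m=cv2.inRange(cv2.cvtColor(im,cv2.COLOR_BGR2HSV),lo,hi)
    n,l,st,ce=cv2.connectedComponentsWithStats(m)
    i=min(range(1,n),key=lambda k:np.hypot(*(ce[k]-seed))+(1e3 if st[k,4]<150 else 0))
    c=max(cv2.findContours((l==i).astype(np.uint8),0,2)[0],key=cv2.contourArea);h=cv2.convexHull(c)
    for e in np.arange(.01,.2,.005):
        a=cv2.approxPolyDP(h,e*cv2.arcLength(h,True),True)
        if len(a)==4:return a[:,0].astype(float),st[i]
    return None,st[i]
E
python3 - <<'E'
from h import *
T=cv2.imread('pics/top0.png');S=cv2.imread('pics/scene0.png')
lo,hi=(105,120,60),(125,255,255)
qt,_=quad(T,(287,181),lo,hi);qs,_=quad(S,(233,192),lo,hi);print(qt.tolist(),qs.tolist())
a=plane('top',qt,.059);b=plane('scene',qs,.059);print(a.round(3).tolist(),b.round(3).tolist())
# pair and triangulate
for i,p in enumerate(a):
    j=np.argmin(np.linalg.norm(b-p,axis=1));X=cv2.triangulatePoints(P('top'),P('scene'),qt[i],qs[j]);print((X[:3]/X[3]).ravel().round(4))
c1=cv2.resize(T[130:250,190:350],None,fx=5,fy=5,interpolation=2);cv2.imwrite('pics/c1.png',c1)
c2=cv2.resize(S[150:260,185:325],None,fx=5,fy=5,interpolation=2);cv2.imwrite('pics/c2.png',c2)
E
```

```text
[[298.0, 147.0], [311.0, 204.0], [274.0, 213.0], [261.0, 156.0]] [[229.0, 165.0], [259.0, 177.0], [234.0, 217.0], [203.0, 204.0]]
[[0.655, -0.1], [0.466, -0.135], [0.44, -0.015], [0.629, 0.022]] [[0.471, -0.137], [0.446, -0.016], [0.631, 0.022], [0.658, -0.096]]
[ 0.6558 -0.1003  0.0532]
[ 0.4673 -0.1373  0.0545]
[ 0.4415 -0.0162  0.0538]
[0.6296 0.0214 0.0559]
```

View pics/c1.png

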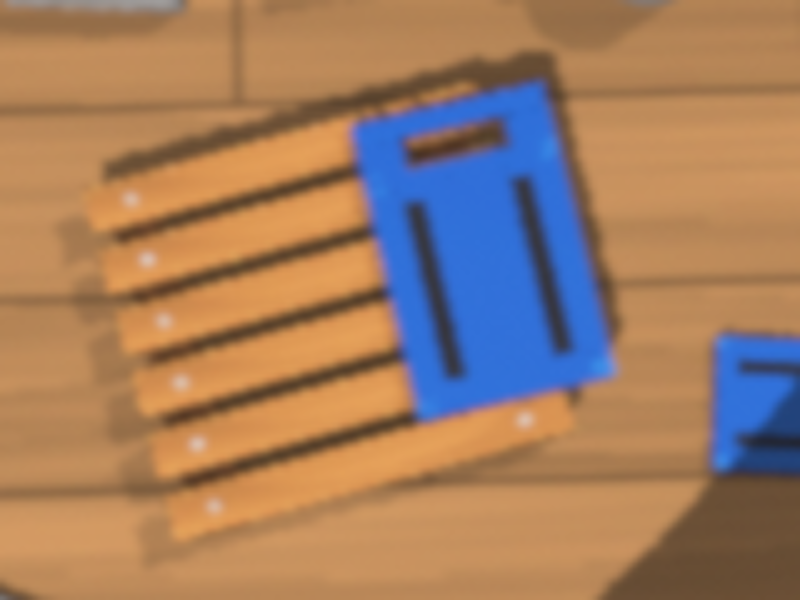

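View pics/c2.png

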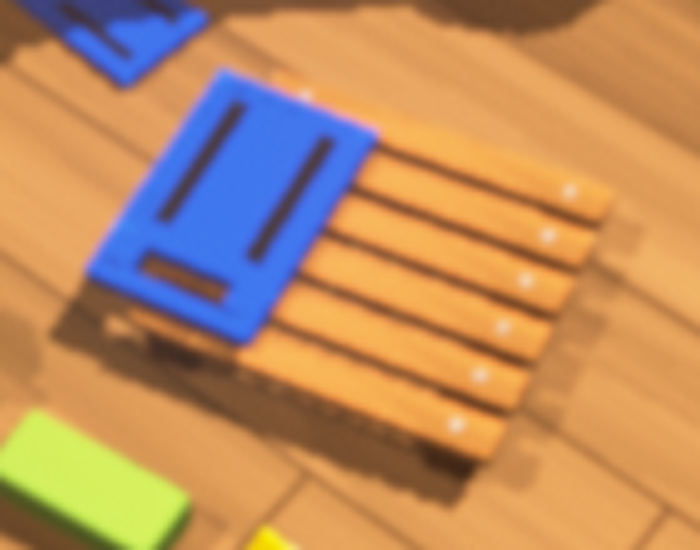

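The crops show the board's corners and slats clearly. Corners triangulate to z≈0.054, so the top face is near 59 mm as the text says, and the lip middle is at about (0.562,−0.121) with yaw of about 0.2. I'll move towards the −y side and see how far the tool can tilt.

```bash
python3 -m jog '[[[1,-0.48,0],[0,0,0.048]],[[1,-0.48,0],[0,0,0.048]],[[1,-0.48,0],[0,0,0.048]],[[1,-0.48,0],[0,0,0.048]],[[1,-0.48,0],[0,0,0.048]],[[1,-0.48,0],[0,0,0.048]],[[1,-0.48,0],[0,0,0.048]]]' 60; python3 -c "
from h import *
s=read_state();print(s['clock'],np.round(s['qpos'],3),s['tool_pos'].round(3),s['ee_rot'].round(3).tolist())
p=plane('top',np.array([[208,168],[225.6,238],[305,215]]),.045);print(p.round(3).tolist(),np.linalg.norm(np.diff(p,axis=0),axis=1))"
```

```text
clock: 0.8
tool_pos: [0.3983, -0.4292, 0.256]
ee_rot: [[0.979, 0.203, 0.001], [0.203, -0.979, 0.002], [0.002, -0.002, -1.0]]
wrist_force: [-0.7, -0.8, 0.2]
width: 0.06
finger_force: 0.0
0.8 [ 0.838  0.364 -0.09   1.761  0.035  1.018 -0.63 ] [ 0.398 -0.429  0.256] [[0.979, 0.203, 0.001], [0.203, -0.979, 0.002], [0.002, -0.002, -1.0]]
[[0.596, 0.198], [0.365, 0.144], [0.432, -0.116]] [0.23774484 0.26866457]
```

```bash
python3 -m jog '[[[0.81,-0.36,0.2],[0.583,0,0]],[[0.81,-0.36,0.2],[0.583,0,0]],[[0.81,-0.36,0.2],[0.583,0,0]],[[0.81,-0.36,0.2],[0.583,0,0]],[[0.81,-0.36,0.2],[0.583,0,0]],[[0.81,-0.36,0.2],[0.583,0,0]],[[0.81,-0.36,0.2],[0.583,0,0]],[[0.81,-0.36,0.2],[0.583,0,0]],[[0.81,-0.36,0.2],[0.583,0,0]],[[0.81,-0.36,0.2],[0.583,0,0]]]' 60; python3 -c "
from h import *
s=read_state();print(s['clock'],np.round(s['qpos'],3))"
```

```text
clock: 1.8
tool_pos: [0.5741, -0.2958, 0.1961]
ee_rot: [[0.977, 0.06, -0.203], [0.211, -0.346, 0.914], [-0.015, -0.936, -0.351]]
wrist_force: [1.4, 1.8, -2.6]
width: 0.0598
finger_force: 0.0
1.8 [ 1.092  1.264 -0.945  1.068 -0.094  1.838 -1.083]
```

The tilt works: 69° reached with j6 at its limit. Next I'll go to a pre-grasp pose 60 mm short of the lip.

```bash
python3 -m jog '[[[0.05,0.17,0.3],[0,0,0]],[[0.106,0.341,0.612],[0,0,0]],[[0.106,0.341,0.612],[0,0,0]],[[0.106,0.341,0.612],[0,0,0]],[[0.106,0.341,0.612],[0,0,0]],[[0.106,0.341,0.612],[0,0,0]],[[0.106,0.341,0.612],[0,0,0]],[[0.106,0.341,0.612],[0,0,0]]]' 50; python3 -c "
from h import *
s=read_state();print(s['clock'],np.round(s['qpos'],3))
cv2.imwrite('pics/w1.png',cams.get_image('wrist'))"
```

```text
clock: 2.6
tool_pos: [0.5763, -0.1836, 0.0658]
ee_rot: [[0.978, 0.064, -0.197], [0.207, -0.352, 0.913], [-0.011, -0.934, -0.357]]
wrist_force: [-0.2, 0.4, 0.3]
width: 0.0498
finger_force: 0.0
2.6 [ 1.046  1.36  -0.908  1.273 -0.048  1.536 -1.015]
```

View pics/w1.png

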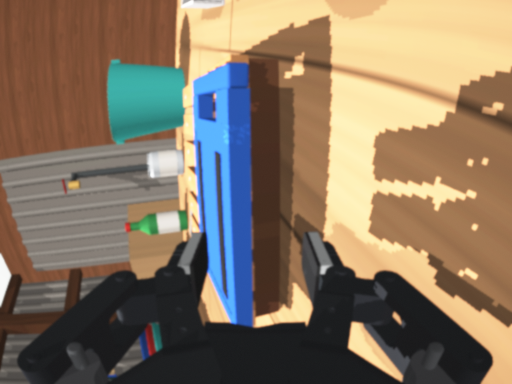

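The wrist view shows the lip face at about column 250, between the upper finger (195,240) and the lower one (315,240). It is lined up, so I'll slide in.

```bash
python3 -m jog '[[[0,-0.05,0.13],[0,0,0]],[[0,-0.098,0.256],[0,0,0]],[[0,-0.098,0.256],[0,0,0]],[[0,-0.098,0.256],[0,0,0]],[[0,-0.098,0.256],[0,0,0]]]' 50; python3 -c "
from h import *
s=read_state();print(s['clock'],np.round(s['qpos'],3))
cv2.imwrite('pics/w2.png',cams.get_image('wrist'))"
```

```text
clock: 3.15
tool_pos: [0.5619, -0.1161, 0.065]
ee_rot: [[0.978, 0.063, -0.198], [0.208, -0.351, 0.913], [-0.012, -0.934, -0.357]]
wrist_force: [0.9, 0.3, -0.3]
width: 0.0502
finger_force: 0.0
3.15 [ 1.041  1.335 -0.927  1.423 -0.064  1.397 -1.034]
```

View pics/w2.png

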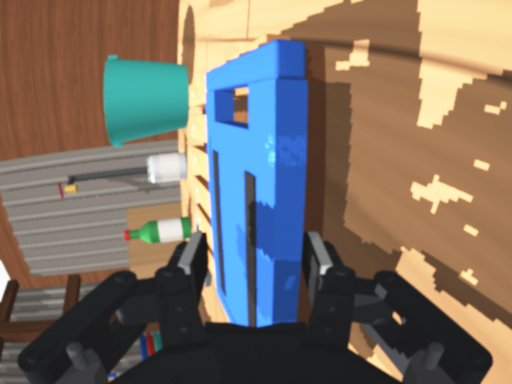

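The board is now between the fingers, with the lower one (315,250) under the lip. I'll lift the lip and then close.

```bash
python3 -m jog '[[[0,-0.03,-0.01],[0,0,0]],[[0,-0.06,-0.02],[0,0,0]],[[0,-0.09,-0.03],[0,0,0]],[[0,-0.13,-0.041],[0,0,0]],[[0,-0.13,-0.041],[0,0,0]],[[0,-0.13,-0.041],[0,0,0]]]' 50; python3 -m jog '[[[0,0,0],[0,0,0]],[[0,0,0],[0,0,0]],[[0,0,0],[0,0,0]],[[0,0,0],[0,0,0]],[[0,0,0],[0,0,0]],[[0,0,0],[0,0,0]],[[0,0,0],[0,0,0]],[[0,0,0],[0,0,0]],[[0,0,0],[0,0,0]],[[0,0,0],[0,0,0]]]' 5 70;  python3 -c "
from h import *
s=read_state();print(s['clock'],np.round(s['qpos'],3))
a=cams.get_image('wrist');b=cams.get_image('scene')[100:300,120:360];cv2.imwrite('pics/w3.png',np.hstack([cv2.resize(a,(400,300)),cv2.resize(b,(360,300))]))"
```

```text
clock: 3.8
tool_pos: [0.5614, -0.1128, 0.0992]
ee_rot: [[0.978, 0.064, -0.2], [0.209, -0.35, 0.913], [-0.012, -0.934, -0.356]]
wrist_force: [0.7, 0.3, -1.5]
width: 0.0499
finger_force: 0.8
clock: 4.8
tool_pos: [0.5612, -0.1125, 0.099]
ee_rot: [[0.978, 0.063, -0.2], [0.21, -0.349, 0.913], [-0.012, -0.935, -0.355]]
wrist_force: [-0.0, -1.1, 0.4]
width: 0.0122
finger_force: 70.0
4.8 [ 1.05   1.291 -0.951  1.444 -0.087  1.409 -1.06 ]
```

View pics/w3.png

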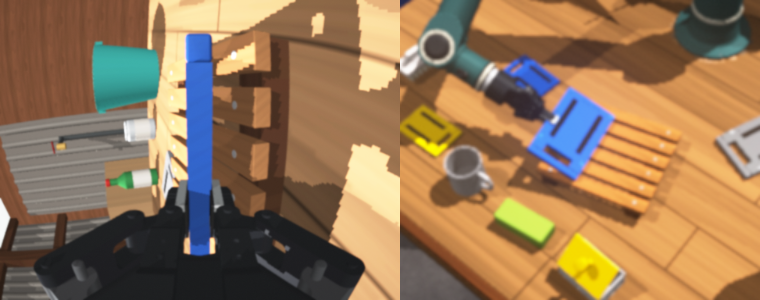

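Grasped: 70 N at 12 mm, with the board aligned to the tool in the picture. The pail blocks the +y side. So I'll lift the board to vertical, yaw it half a turn, and lay it down again from this −y side. That is the pick-up in reverse, with the lip overhanging, followed by a push fully onto the stand.

```bash
python3 -m jog '[[[-0.02,-0.2,-0.15],[0,0,0]],[[-0.078,-0.68,-0.50],[-0.05,0,0]],[[-0.078,-0.68,-0.50],[-0.12,0,0]],[[-0.078,-0.68,-0.50],[-0.19,0,0]],[[-0.078,-0.68,-0.50],[-0.26,0,0]],[[-0.078,-0.68,-0.50],[-0.33,0,0]],[[-0.078,-0.68,-0.50],[-0.4,0,0]],[[-0.078,-0.68,-0.50],[-0.47,0,0]],[[-0.078,-0.68,-0.50],[-0.54,0,0]],[[-0.078,-0.68,-0.50],[-0.576,0,0]],[[-0.078,-0.68,-0.50],[-0.576,0,0]],[[-0.078,-0.68,-0.50],[-0.576,0,0]]]' 5 100;  python3 -c "
from h import *
s=read_state();print(s['clock'],np.round(s['qpos'],3),s['moment'])"
```

```text
clock: 6.1
tool_pos: [0.556, -0.1711, 0.3021]
ee_rot: [[0.978, 0.21, -0.014], [0.21, -0.978, 0.0], [-0.013, -0.003, -1.0]]
wrist_force: [0.1, -0.6, -4.2]
width: 0.0114
finger_force: 101.7
6.1 [ 0.911  0.477 -0.904  1.674  0.398  1.201 -1.45 ] [-0.05011652 -0.04548437  0.03267236]
```

```bash
R='see rows'; python3 -m jog '[[[0,0,0],[0,0,-0.07]],[[0,0,0],[0,0,-0.14]],[[0,0,0],[0,0,-0.21]],[[0,0,0],[0,0,-0.28]],[[0,0,0],[0,0,-0.35]],[[0,0,0],[0,0,-0.42]],[[0,0,0],[0,0,-0.49]],[[0,0,0],[0,0,-0.56]],[[0,0,0],[0,0,-0.63]],[[0,0,0],[0,0,-0.7]],[[0,0,0],[0,0,-0.75]],[[0,0,0],[0,0,-0.75]]]';python3 -c "
from h import *
s=read_state();print(s['clock'],np.round(s['qpos'],3))"
```

```text
clock: 7.3
tool_pos: [0.556, -0.1733, 0.301]
ee_rot: [[-0.206, 0.978, -0.014], [0.978, 0.206, 0.003], [0.006, -0.013, -1.0]]
wrist_force: [1.3, 0.2, -3.4]
width: 0.012
finger_force: 101.8
7.3 [ 1.092  0.665 -1.256  1.663  0.646  1.318 -0.075]
```

```bash
python3 -m jog '[[[0,0,0],[0,0,-0.07]],[[0,0,0],[0,0,-0.14]],[[0,0,0],[0,0,-0.21]],[[0,0,0],[0,0,-0.28]],[[0,0,0],[0,0,-0.35]],[[0,0,0],[0,0,-0.42]],[[0,0,0],[0,0,-0.49]],[[0,0,0],[0,0,-0.56]],[[0,0,0],[0,0,-0.63]],[[0,0,0],[0,0,-0.7]],[[0,0,0],[0,0,-0.766]],[[0,0,0],[0,0,-0.766]],[[0,0,0],[0,0,-0.766]]]';python3 -c "
from h import *
s=read_state();print(s['clock'],np.round(s['qpos'],3))
a=cams.get_image('wrist');b=cams.get_image('scene')[60:300,120:400];cv2.imwrite('pics/w4.png',np.hstack([cv2.resize(a,(400,300)),cv2.resize(b,(350,300))]))"
```

```text
clock: 8.6
tool_pos: [0.5563, -0.1722, 0.3018]
ee_rot: [[-0.972, -0.236, -0.013], [-0.236, 0.972, 0.0], [0.013, 0.003, -1.0]]
wrist_force: [0.1, -0.1, -3.7]
width: 0.0115
finger_force: 101.7
8.6 [ 1.15   0.879 -1.521  1.661  0.877  1.487  1.351]
```

View pics/w4.png

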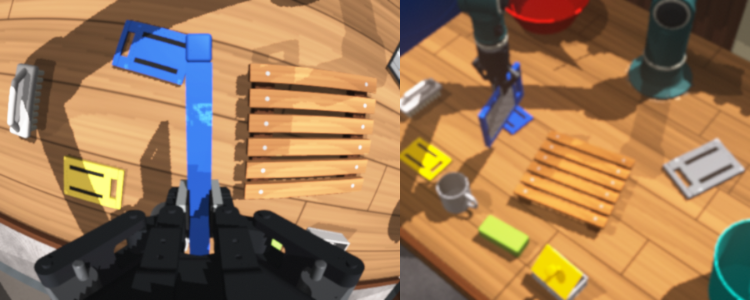

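The board hangs vertical with its ribs facing −y, and the stand is clear. Now I'll tilt it back and descend to about 40 mm above contact.

```bash
python3 -m jog '[[[-0.004,0.02,0.05],[-0.07,0,0]],[[-0.01,0.05,0.12],[-0.14,-0.002,0]],[[-0.015,0.07,0.2],[-0.21,-0.003,0]],[[-0.02,0.09,0.28],[-0.28,-0.004,0]],[[-0.025,0.11,0.35],[-0.35,-0.005,0]],[[-0.03,0.13,0.43],[-0.42,-0.006,0]],[[-0.035,0.15,0.5],[-0.49,-0.007,0]],[[-0.04,0.18,0.58],[-0.55,-0.008,0]],[[-0.044,0.2,0.648],[-0.576,-0.008,0]],[[-0.044,0.2,0.648],[-0.576,-0.008,0]],[[-0.044,0.2,0.648],[-0.576,-0.008,0]],[[-0.044,0.2,0.648],[-0.576,-0.008,0]]]';python3 -c "
from h import *
s=read_state();print(s['clock'],np.round(s['qpos'],3))"
```

```text
clock: 9.9
tool_pos: [0.5536, -0.1208, 0.1427]
ee_rot: [[-0.972, -0.086, -0.217], [-0.233, 0.347, 0.908], [-0.003, 0.934, -0.358]]
wrist_force: [-0.2, -0.1, -2.4]
width: 0.0116
finger_force: 102.1
9.9 [ 1.204  1.599 -1.487  1.446  0.381  1.531  1.652]
```

```bash
python3 -m jog '[[[0,-0.05,0.019],[0,0,0]],[[0,-0.1,0.038],[0,0,0]],[[0,-0.138,0.053],[0,0,0]],[[0,-0.138,0.053],[0,0,0]],[[0,-0.138,0.053],[0,0,0]]]'
python3 -m jog '[[[0,-0.008,0.003],[0,0,0]],[[0,-0.015,0.006],[0,0,0]],[[0,-0.023,0.009],[0,0,0]],[[0,-0.023,0.009],[0,0,0]]]';python3 -c "
from h import *
s=read_state();print(s['clock'],np.round(s['qpos'],3))
a=cams.get_image('wrist');b=cams.get_image('scene')[100:300,120:360];cv2.imwrite('pics/w5.png',np.hstack([cv2.resize(a,(400,300)),cv2.resize(b,(360,300))]))"
```

```text
clock: 10.4
tool_pos: [0.5529, -0.1201, 0.1033]
ee_rot: [[-0.972, -0.083, -0.218], [-0.234, 0.344, 0.909], [-0.001, 0.935, -0.354]]
wrist_force: [-0.7, 0.7, -3.4]
width: 0.0116
finger_force: 102.0
clock: 10.8
tool_pos: [0.5533, -0.1204, 0.0992]
ee_rot: [[-0.973, -0.084, -0.217], [-0.233, 0.342, 0.911], [-0.003, 0.936, -0.352]]
wrist_force: [-0.4, -4.8, 4.0]
width: 0.0117
finger_force: 102.9
10.8 [ 1.2    1.648 -1.45   1.431  0.416  1.52   1.693]
```

View pics/w5.png

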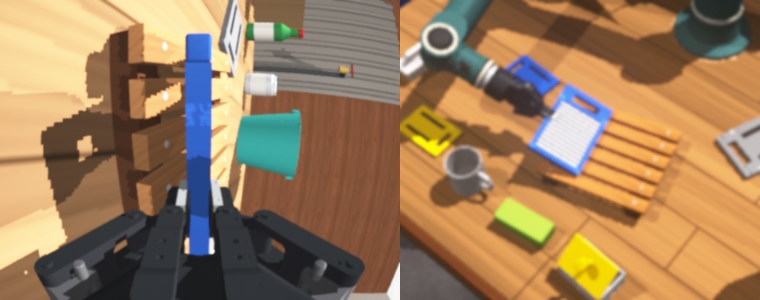

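Ribs are up and the far edge is touching. I'll open so the lip rests on the lower finger, then lower it gently.

```bash
python3 -m jog '[[[0,0,0],[0,0,0]],[[0,0,0],[0,0,0]],[[0,0,0],[0,0,0]],[[0,0,0],[0,0,0]],[[0,0,0],[0,0,0]],[[0,0,0],[0,0,0]]]' 50 30
python3 -m jog '[[[0,-0.02,0.008],[0,0,0]],[[0,-0.04,0.015],[0,0,0]],[[0,-0.06,0.023],[0,0,0]],[[0,-0.08,0.03],[0,0,0]],[[0,-0.1,0.038],[0,0,0]],[[0,-0.115,0.044],[0,0,0]],[[0,-0.115,0.044],[0,0,0]],[[0,-0.115,0.044],[0,0,0]]]';python3 -c "
from h import *
s=read_state();print(s['clock'],np.round(s['qpos'],3))
a=cams.get_image('wrist');b=cams.get_image('scene')[100:300,120:360];cv2.imwrite('pics/w6.png',np.hstack([cv2.resize(a,(400,300)),cv2.resize(b,(360,300))]))"
```

```text
clock: 11.5
tool_pos: [0.5529, -0.12, 0.0971]
ee_rot: [[-0.972, -0.084, -0.218], [-0.234, 0.345, 0.909], [-0.001, 0.935, -0.355]]
wrist_force: [-1.0, 1.1, -1.2]
width: 0.0497
finger_force: 0.7
clock: 12.3
tool_pos: [0.553, -0.1198, 0.0669]
ee_rot: [[-0.972, -0.084, -0.218], [-0.234, 0.344, 0.909], [-0.001, 0.935, -0.354]]
wrist_force: [0.8, -0.0, -0.1]
width: 0.0504
finger_force: 0.0
12.3 [ 1.194  1.681 -1.424  1.417  0.444  1.512  1.722]
```

View pics/w6.png

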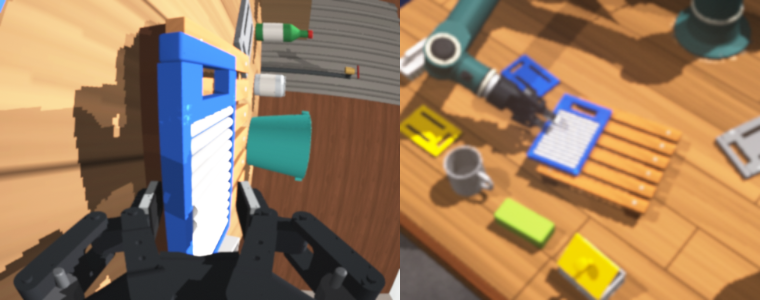

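The board lies flat, ribs up, with no force on the gripper. I'll back off, raise the tool and go vertical.

```bash
python3 -m jog '[[[0,-0.03,-0.08],[0,0,0]],[[0,-0.06,-0.16],[0,0,0]],[[0,-0.095,-0.25],[0,0,0]],[[0,-0.127,-0.335],[0,0,0]],[[0,-0.127,-0.335],[0,0,0]],[[0,-0.127,-0.335],[0,0,0]],[[0,0.2,-0.46],[0.05,0,0]],[[0,0.45,-0.55],[0.12,0,0]],[[0,0.45,-0.55],[0.19,0,0]],[[0,0.45,-0.55],[0.26,0,0]],[[0,0.45,-0.55],[0.33,0,0]],[[0,0.45,-0.55],[0.4,0,0]],[[0,0.45,-0.55],[0.47,0,0]],[[0,0.45,-0.55],[0.54,0,0]],[[0,0.45,-0.55],[0.576,0,0]],[[0,0.45,-0.55],[0.576,0,0]]]';python3 -m jog '[[[0,0,0],[0,0,0.07]],[[0,0,0],[0,0,0.14]],[[0,0,0],[0,0,0.21]],[[0,0,0],[0,0,0.28]],[[0,0,0],[0,0,0.35]],[[0,0,0],[0,0,0.42]],[[0,0,0],[0,0,0.49]],[[0,0,0],[0,0,0.56]],[[0,0,0],[0,0,0.63]],[[0,0,0],[0,0,0.7]],[[0,0,0],[0,0,0.75]],[[0,0,0],[0,0,0.75]]]' 85;python3 -c "
from h import *
s=read_state();print(s['clock'],np.round(s['qpos'],3))
T=cams.get_image('top');cv2.imwrite('pics/top1.png',T)
q,_=quad(T,(290,180),(105,120,60),(125,255,255));print(q.tolist());a=plane('top',q,.059);print(a.round(3).tolist(),a.mean(0))
cv2.imwrite('pics/c3.png',cv2.resize(T[130:250,190:350],None,fx=5,fy=5,interpolation=2))"
```

```text
clock: 14.0
tool_pos: [0.5723, -0.2023, 0.2211]
ee_rot: [[-0.97, -0.241, -0.0], [-0.241, 0.97, -0.001], [0.0, -0.001, -1.0]]
wrist_force: [0.1, 0.9, 0.4]
width: 0.0498
finger_force: 0.0
clock: 15.2
tool_pos: [0.5731, -0.2065, 0.2196]
ee_rot: [[-0.233, 0.973, -0.001], [0.973, 0.233, 0.004], [0.004, -0.0, -1.0]]
wrist_force: [0.1, 0.6, 0.3]
width: 0.0852
finger_force: 0.0
15.2 [ 1.032  0.725 -1.093  1.69   0.691  1.168 -0.013]
[[296.0, 149.0], [312.0, 206.0], [276.0, 216.0], [260.0, 160.0]]
[[0.648, -0.094], [0.459, -0.138], [0.43, -0.021], [0.615, 0.026]] [ 0.53830217 -0.05666937]
```

View pics/c3.png

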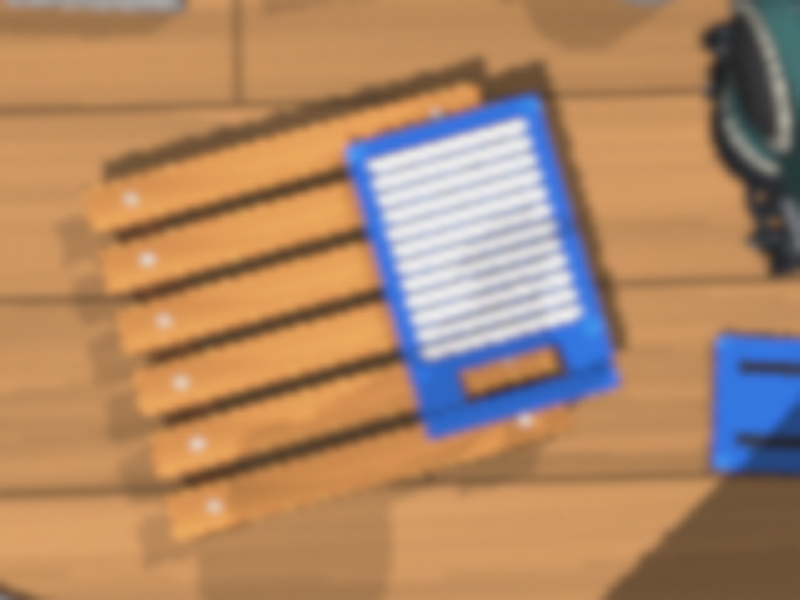

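The top view shows the ribbed face up, square to the stand, with its lip overhanging to the right (298–312, 149–206 in full-image pixels). By calculation the centre is at stand x≈0, y≈−0.10. I'll push about 80 mm along +y with the fingers shut.

```bash
python3 -m jog '[[[0,0,0],[0,0,0]],[[0,0,0],[0,0,0]],[[0.03,0,0.1],[0,0,0]],[[0.06,0.005,0.2],[0,0,0]],[[0.1,0.01,0.35],[0,0,0]],[[0.12,0.012,0.45],[0,0,0]],[[0.148,0.012,0.57],[0,0,0]],[[0.148,0.012,0.57],[0,0,0]],[[0.148,0.012,0.57],[0,0,0]]]' 0 30
```

```text
clock: 16.15
tool_pos: [0.5681, -0.1691, 0.0783]
ee_rot: [[-0.234, 0.972, 0.0], [0.972, 0.234, 0.003], [0.003, 0.001, -1.0]]
wrist_force: [0.6, -0.6, 0.7]
width: -0.0001
finger_force: 0.0
```

```bash
python3 -m jog '[[[0.04,0,0.01],[0,0,0]],[[0.08,0,0.01],[0,0,0]],[[0.11,0,0.01],[0,0,0]],[[0.14,0,0.01],[0,0,0]],[[0.17,0,0.01],[0,0,0]],[[0.2,0,0.01],[0,0,0]],[[0.23,0,0.01],[0,0,0]],[[0.26,0,0.01],[0,0,0]],[[0.29,0,0.01],[0,0,0]],[[0.32,0,0.01],[0,0,0]],[[0.35,0,0.01],[0,0,0]],[[0.38,0,0.01],[0,0,0]],[[0.41,0,0.01],[0,0,0]],[[0.44,0,0.01],[0,0,0]],[[0.46,0,0.01],[0,0,0]],[[0.47,0,0.01],[0,0,0]],[[0.475,0,0.01],[0,0,0]],[[0.48,0,0.01],[0,0,0]]]'
python3 -m jog '[[[-0.04,0,0],[0,0,0]],[[-0.1,0,0],[0,0,0]],[[-0.2,0,0],[0,0,0]],[[-0.3,0,-0.2],[0,0,0]],[[-0.5,0,-0.5],[0,0,0]],[[-0.5,0,-0.5],[0,0,0]],[[-0.5,0,-0.5],[0,0,0]],[[-0.5,0,-0.5],[0,0,0]]]'
python3 - <<'E'
from h import *
T=cams.get_image('top');S=cams.get_image('scene')
for n,im,sd in(('top',T,(265,186)),('scene',S,(250,200))):
    q,_=quad(im,sd,(105,120,60),(125,255,255));a=plane(n,q,.059);r=a.mean(0)-[.514,.041];c,s=np.cos(.24),np.sin(.24)
    print(n,q.tolist(),a.round(3).tolist(),'stand xy',c*r[0]+s*r[1],-s*r[0]+c*r[1])
cv2.imwrite('pics/fin.png',np.hstack([cv2.resize(T[90:250,170:370],(400,320)),cv2.resize(S[100:300,120:360],(384,320))]))
E
```

```text
clock: 17.95
tool_pos: [0.5398, -0.0529, 0.0757]
ee_rot: [[-0.233, 0.972, 0.0], [0.972, 0.233, 0.002], [0.002, 0.001, -1.0]]
wrist_force: [1.3, -3.9, 1.9]
width: -0.0001
finger_force: 1.6
clock: 18.75
tool_pos: [0.5688, -0.1752, 0.2005]
ee_rot: [[-0.232, 0.973, 0.001], [0.973, 0.232, 0.003], [0.002, 0.001, -1.0]]
wrist_force: [-0.8, 0.7, -1.0]
width: -0.0
finger_force: 0.0
top [[272.0, 156.0], [287.0, 213.0], [251.0, 222.0], [236.0, 166.0]] [[0.627, -0.014], [0.439, -0.056], [0.413, 0.061], [0.598, 0.105]] stand xy 0.0010245791808352125 -0.01805987993354582
scene [[251.0, 171.0], [280.0, 182.0], [259.0, 224.0], [226.0, 211.0]] [[0.442, -0.056], [0.416, 0.057], [0.6, 0.106], [0.63, -0.015]] stand xy 0.0037754922003740317 -0.019499743973279797
```

View pics/fin.png

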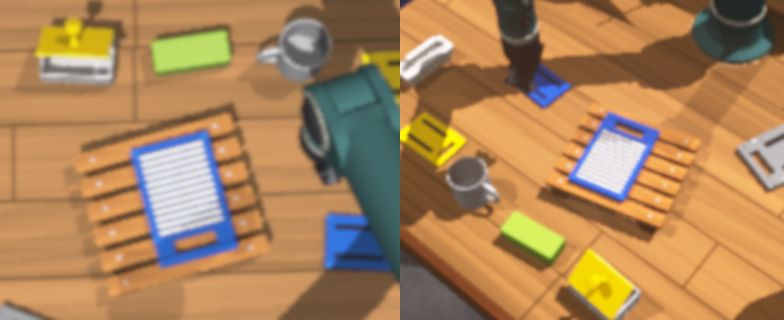

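The board is ribs up and wholly on the stand, at about (0.002, −0.019) in the stand frame and square to it. The other things have not moved, and the robot is clear.

```bash
python3 -c "
from bench import bot
print(bot.close_job())"
```

```text
the job is handed in; nothing more can be done
None
```

The washboard now lies flat and wholly on the stand with its ribs up, about 2 mm (x) and 19 mm (y) off the stand's centre and square to it, and the other things look unmoved. I handed the job in at about 19 s, but the hand-in returned no verdict.

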